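# Open the workshop tool chest by its pop-out T-handle lock

## Robot

A 6-joint arm with a two-finger parallel gripper is mounted at the origin on the work surface. World frame = base frame: x ahead of the robot, y to its left, z up, the work surface at z = 0. Lengths are in m, angles in rad, forces in N, time in s.
With the tool pointing down it reaches from about 0.35 to 0.975 m from the base axis. Payload 4.9 kg.
Tool frame: the origin (TCP) lies on the centre line of the jaws, within the pads' length; the fingertips stand 17 mm ahead of it and the grasp point (between the pads) lies 2 mm behind it; x points along the fingers, y is the direction in which the jaws open and shut, and the axes are right-handed (so a half turn about x gives the same grasp; the last joint's range is limited). The gripper opens to 85 mm and grips with 20 to 120 N. Pads are 22 mm wide; open, the fingers measure 114 mm over their backs; the gripper's body (76 mm by 85 mm) begins 54 mm behind the grasp point. The pads swing forward as they close: fully open they stand 13 mm farther back than shut.
Start: joints at [-1.314, 0.053, 1.613, -0, 1.476, -0.119], TCP at [0.229, -0.581, 0.248] pointing down, gripper open.
Joint ranges: [-3.01, 3.01], [-1.01, 2.22], [0.06, 2.58], [-1.02, 4.17], [0.09, 2.62], [-3.14, 3.14]. Speed limits (rad/s): [2.57, 2.57, 3.14, 3.14, 3.14, 3.14].

## Interface

Orientations are given as a unit quaternion [w, x, y, z].
In Python, from plant import status, viewer, manip gives the robot as it stands.
- The arm moves only by the tool drive_tool, never from a script. Its argument "plan" is a list of rows, each a list of 4 numbers: the shift along the tool's x, y, z in m, then the turn about the tool's x in units of 8 degrees (1.0 is 8 degrees). A call has 1 to 12 rows; each row is the pose to reach, as a shift and turn from the pose commanded when the call began, along the tool's axes at that moment; what a row does not reach only later rows make up. A row lasts 1/10 s, in which the tool goes at most 50 mm and 8.59 degrees, less where a joint would pass 70% of its speed; a pose out of reach is approached as far as the arm can. A call with a gripper value outside its range is refused whole. "fingers" is the finger opening in m, from 0 to 0.0854, set as the call begins (left out, the last holds). The fingers move at their own pace and stop on an object; the grip force is fixed at half the most. Time passes only in rows, so rows that repeat a pose let the fingers close. It gives the time, the measured TCP pose, the force and the opening at its end, in the units of the state.
- status.state(): the state, without advancing time (a new reading comes with each control period).
- viewer.grab_frame(name): name is "side" or "top" or "wrist"; returns the picture (400x640x3 uint8, blue, green, red); there is no depth.
- viewer.calibration(name): a dict with "vfov" (degrees; the focal length in pixels is half the picture's height over the tangent of half this angle, whatever the lens; pixels are square), "cx", "cy" (the principal point, pixels), "rvec" (rotation vector, rad) and "tvec" (3), from world to camera coordinates, as OpenCV has them. Camera axes: x right, y down, z forward; pixel columns grow to the right and rows downward; lengths in m; the calibration is good to about 2 mm. A picture is of the moment at which its call begins: read the wrist's pose just before it. calibration takes no time and is no camera call; for the wrist camera it gives the pose at the moment of the call.
- manip.job_done(): hands the job in, once; it reports no verdict.
The state is a dict: "time": time; "joint_pos": joint angles; "joint_vel": joint speeds; "joint_efforts": joint torques, N m; "tool_pos": TCP position; "tool_rot": TCP orientation; "contact_force": force on the tool from outside, world axes, zero at the start; "ft_torque": the same for the moment, N m; "gripper_width": opening from 0.0 (shut) to 1.0 (fully open).
Only numpy, scipy, OpenCV 4.12 (cv2) and the standard library are available. Lean on these libraries where they do the work, as an engineer would, in place of code of your own. Each camera call takes 0.05 s, during which the arm holds its last target. There are 200 camera calls.

## Task

Open the grey steel tool chest on the packing table: press the release button in the middle of its flush T-handle, gently, so that the handle pops out, then turn the handle clockwise as far as it will go, feeling for the stop and not forcing it, so that the lock does not twist in the lid's sheet metal. Then lift the front of the lid by a good hand's width (about 10 cm) and leave it standing open, without disturbing the things lying around the chest.

Things in the scene. Friction and masses are not known exactly. Their poses are not given: they have to be found in the camera images.
- chest: Grey painted steel tool chest, 300 deep (x) by 380 wide (y), upper face of the closed lid 150 mm above the table; heavy, does not shift. Origin: centre of its underside on the table. Its x axis runs from the front (lock side, towards the robot) to the back (hinge side), y to the left, z up.
- button_top (a point): Centre of the top of the round release button, 14 mm across, 9 mm proud of the middle of the T-handle's bar; moves with the handle. Travel 6 mm: starts to move at 2 N, lets the handle go after about 4 mm at some 6 N, bottoms at 6 mm. The handle then pushes up through the button with about 8 N and follows the finger out. Over 25 N damages the button.
- handle_grip (a point): Centre of the T-handle's bar: round steel, 18 mm thick, 96 mm long, ball ends, on a 12 mm stem; the turning axis passes through it, 74 mm in front of the chest's centre. x runs along the bar (latched: front to back), z out of the lid. Latched, it lies in a slot, top flush with the lock's 3 mm flange, this point 6 mm below the lid's upper face; popped out, 24 mm above that face.
- handle (a joint): How far the T-handle stands out, in m: 0 latched flush, 0.030 fully popped out. A spring drives it out. It can turn only when it is out.
- spindle (a joint): Turn of the T-handle in rad: 0 latched, growing clockwise seen from above. Stiff (about 0.2 N m), stays where it is left. It meets a hard stop somewhere between 0.8 and 1.45, different from lock to lock with how the locking cam was clocked on the spindle; the cam clears its strike only in the last 0.05 rad before the stop.
- lock_body (a joint): Turn in rad of the whole lock body (black, 126 x 46 mm flange) in its hole in the lid; 0 at the start, clockwise positive. Riveted, it should stay at 0: over about 0.5 N m on the handle (turning on after the stop, or before the handle is out) twists it. Beyond 0.05 either way the lock is spoilt.
- lid (a joint): Opening angle of the lid in rad: 0 shut, at most 1.4. While the cam is under its strike the lid will not lift. Free, it takes about 4 to 6 N upwards at the handle, helped by gas struts, and stays at whatever angle it is left.
- lid_hinge (a point): Middle of the lid's hinge line, along the back edge of the chest (parallel to the chest's y axis), 148 mm above the table; 226 mm behind the turning axis of the lock.
- lid_front (a point): Middle of the lid's front edge, at its upper face, 304 mm from the hinge. The lid's skirt hangs 22 mm below the lid's underside.
- parts_bin: Bystander: red open plastic bin, 150 x 100 x 70 mm, with small plastic parts. Origin: centre of its underside.
- carton: Bystander: closed cardboard carton, 100 x 110 x 75 mm. Origin: centre of its underside.
- tape_roll: Bystander: roll of paper tape, 90 mm across, 25 mm high, lying flat. Origin: centre of its underside.

How it is judged:
On the way, in this order (a step that is already met when the one before it is completed fails the run):
1. with the lid still shut, the button has released the handle and it stands fully popped out (value of joint handle above 0.026 m and value of joint lid below 0.05 rad and value of joint spindle below 0.3 rad), for 0.2 s.
2. with the lid still shut, the handle is turned well round towards its stop (value of joint spindle above 0.75 rad and value of joint handle above 0.02 m and value of joint lid below 0.1 rad), for 0.1 s.
At the end, for the whole second after the job is handed in: The lid stands open by itself at 0.28 rad or more (front edge raised about 85 mm or more), at rest, with the handle still popped out (over 20 mm) and turned (over 0.75 rad) (value of joint lid above 0.28 rad and velocity of joint lid between -0.05 and 0.05 rad/s and value of joint spindle above 0.75 rad and value of joint handle above 0.02 m); the robot touches nothing.
It fails at once if the release button is pressed with more than 25 N (contact force between anything else and button above 25 N).
It fails at once if the lock body is twisted in the lid by more than 0.05 rad (handle forced) (value of joint lock_body above 0.05 rad or value of joint lock_body below -0.05 rad).
It fails at once if a thing beside the chest (bin, carton, tape roll) is shifted by more than 20 mm (distance of any of parts_bin, carton, tape_roll from where it was at the start of the episode above 0.02 m).
It also fails if it takes over 72 s, if anything falls off the work surface, if the arm or the gripper's body presses on something with over 40 N, if the wrist force passes 120 N, or if a joint passes its speed limit or range.

## Working session

There is one attempt and no reset: what is moved stays moved. The work goes in short steps, Python scripts to look and compute and a tool call to move; the robot and the scene stay as the last step left them, time stands still between calls to the robot, and variables do not carry over. Pictures are saved under pics/ and viewed, about 8 in all and at most 12, crops included, and the job is handed in when it is done.

Besides the shell and the picture viewer there is one more tool, called after "Call:" in YAML: its name, and indented under it one key for each argument. drive_tool: Moves the arm, as the interface text tells. Its arguments: {"type":"object","properties":{"plan":{"type":"array","items":{"type":"array","items":{"type":"number"}}},"fingers":{"type":"number"}},"required":["plan"]}

```bash
ls; mkdir -p pics
python3 - <<'E'
from plant import status, viewer
import cv2
s=status.state(); print(s)
for n in ("top","side","wrist"):
    cv2.imwrite(f"pics/{n}0.png",viewer.grab_frame(n)); print(n,viewer.calibration(n))
a=cv2.imread("pics/top0.png");b=cv2.imread("pics/side0.png")
E
```

```text
pics
{'time': 0.0, 'joint_pos': array([-1.31399483e+00,  5.33776400e-02,  1.61430214e+00, -1.38029625e-05,
        1.47597978e+00, -1.18992629e-01]), 'joint_vel': array([ 8.13051364e-04,  4.59989183e-06, -1.51390185e-03,  2.64055982e-03,
        1.18634419e-04, -1.68788597e-03]), 'joint_efforts': array([-1.21643821e-03, -3.93693924e+01, -3.70175028e+01, -1.48644267e-04,
        7.16950977e-03, -7.68500740e-06]), 'tool_pos': array([ 0.22923333, -0.58081333,  0.24704523]), 'tool_rot': array([-0.13135457, -0.69460553, -0.13281195,  0.69471585]), 'contact_force': array([ 0.37824658,  0.45917818, -0.70331077]), 'ft_torque': array([-0.01237826, -0.04356805,  0.03953139]), 'gripper_width': 0.9999342402733152}
top {'vfov': 54.54954264840363, 'cx': 323.9496358588918, 'cy': 191.86145703182706, 'rvec': array([ 2.25579343, -1.94406136,  0.20406922]), 'tvec': array([-0.05721823,  0.59926725,  0.82028053])}
side {'vfov': 52.94763840795397, 'cx': 315.1960090487262, 'cy': 202.89131084162474, 'rvec': array([ 1.97898406,  1.76611355, -0.54279672]), 'tvec': array([-0.07987919, -0.43066189,  1.39818589])}
wrist {'vfov': 70.37696565691125, 'cx': 323.4716234852419, 'cy': 199.34414666053536, 'rvec': array([-2.39039968,  1.62556674,  0.24244301]), 'tvec': array([-0.62277222, -0.03783401,  0.37731839])}
```

View pics/top0.png

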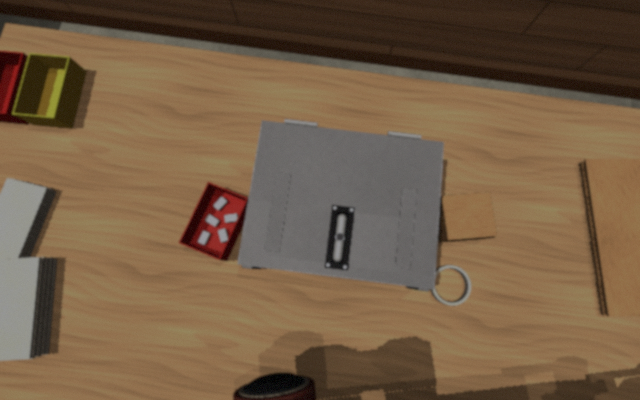

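View pics/side0.png

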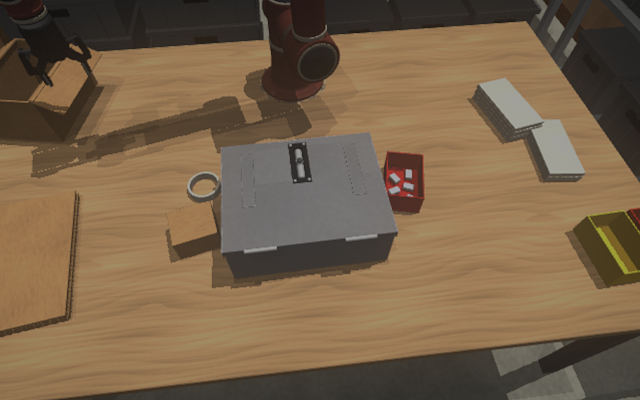

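```bash
cat > h.py <<'E'
import numpy as np, cv2
from scipy.spatial.transform import Rotation as R
from plant import status, viewer
def ray(c,uv,z):
    f=200/np.tan(np.radians(c['vfov'])/2)
    M=cv2.Rodrigues(np.array(c['rvec']))[0]; t=np.array(c['tvec'])
    uv=np.atleast_2d(uv).astype(float)
    d=np.c_[(uv[:,0]-c['cx'])/f,(uv[:,1]-c['cy'])/f,np.ones(len(uv))]@M
    o=-M.T@t
    return o+d*((z-o[2])/d[:,2])[:,None]
def proj(c,p):
    f=200/np.tan(np.radians(c['vfov'])/2)
    K=np.array([[f,0,c['cx']],[0,f,c['cy']],[0,0,1]])
    return cv2.projectPoints(np.atleast_2d(p).astype(float),np.array(c['rvec']),np.array(c['tvec']),K,None)[0][:,0]
def rot(s): q=s['tool_rot']; return R.from_quat([q[1],q[2],q[3],q[0]]).as_matrix()
def delta(s,target): return rot(s).T@(np.array(target)-s['tool_pos'])
E
python3 - <<'E'
from h import *
for n,box in(("top",(300,190,380,285)),("side",(280,132,322,192))):
    im=cv2.imread(f"pics/{n}0.png"); c=viewer.calibration(n)
    g=im.max(axis=2); m=np.zeros_like(g); x0,y0,x1,y1=box
    m[y0:y1,x0:x1]=(g[y0:y1,x0:x1]<60)*255
    cs=max(cv2.findContours(m,cv2.RETR_EXTERNAL,cv2.CHAIN_APPROX_NONE)[0],key=cv2.contourArea)
    P=ray(c,cs[:,0],0.152)[:,:2]
    (cx,cy),wh,a=cv2.minAreaRect((P*1000).astype(np.float32)); print(n,cx,cy,wh,a,len(cs))
    if n=="top": print(ray(c,[(263,122),(443,142),(437,290),(239,266)],.15))
    else: print(ray(c,[(221,144),(370,134),(396,232),(221,248)],.15))
s=status.state(); print(rot(s))
E
```

```text
top 496.6991271972656 -14.891061782836914 (123.58899688720703, 44.30253219604492) 1.32396399974823 157
[[ 0.71387274  0.17979827  0.15      ]
 [ 0.72589017 -0.2025814   0.15      ]
 [ 0.42263813 -0.21667363  0.15      ]
 [ 0.41089605  0.17243806  0.15      ]]
side 499.512451171875 -15.408699035644531 (125.30162811279297, 44.85390853881836) 1.279179573059082 123
[[ 0.41571381 -0.20900907  0.15      ]
 [ 0.4258726   0.17716891  0.15      ]
 [ 0.72166981  0.17902326  0.15      ]
 [ 0.71731735 -0.20357675  0.15      ]]
[[-4.00050204e-04  3.67060127e-01 -9.30197131e-01]
 [ 1.58625562e-03 -9.30195802e-01 -3.67060285e-01]
 [-9.99998662e-01 -1.62237297e-03 -2.10126169e-04]]
```

Call:
drive_tool:
  plan:
    - [-0.03, -0.428, -0.458, -12]
    - [-0.03, -0.428, -0.458, -12]
    - [-0.03, -0.428, -0.458, -12]
    - [-0.03, -0.428, -0.458, -12]
    - [-0.03, -0.428, -0.458, -12]
    - [-0.03, -0.428, -0.458, -12]
    - [-0.03, -0.428, -0.458, -12]
    - [-0.03, -0.428, -0.458, -12]
    - [-0.03, -0.428, -0.458, -12]
    - [-0.03, -0.428, -0.458, -12]
    - [-0.03, -0.428, -0.458, -12]
    - [-0.03, -0.428, -0.458, -12]
  fingers: 0

```text
time: 1.35
tool_pos: [0.4868, -0.0379, 0.277]
tool_rot: [0.605, 0.366, 0.605, -0.366]
contact_force: [0.2, 0.2, 0.7]
gripper_width: 0.003
```

Run:
```python
from h import *
s=status.state(); M=rot(s); y=np.degrees(np.arctan2(M[1,1],M[0,1])); print(y,(y-91.3)/8, delta(s,[.498,-.015,.27]),s['joint_pos'],s['ft_torque'])
```

```text
27.71852486733856 -7.94768439158268 [ 0.00700229  0.02054038 -0.01509302] [-2.30186687e-01 -2.99153824e-01  1.88679309e+00 -1.42794821e-04
  1.55354498e+00 -7.13963735e-01] [-0.00317672 -0.01163306 -0.0255421 ]
```

Call:
drive_tool:
  plan:
    - [0.007, 0.02, -0.015, -2]
    - [0.007, 0.02, -0.015, -4]
    - [0.007, 0.02, -0.015, -5]
    - [0.007, 0.02, -0.015, -6]
    - [0.007, 0.02, -0.015, -7]
    - [0.007, 0.02, -0.015, -7.95]
    - [0.007, 0.02, -0.015, -7.95]
    - [0.007, 0.02, -0.015, -7.95]
    - [0.007, 0.02, -0.015, -7.95]
    - [0.007, 0.02, -0.015, -7.95]
    - [0.007, 0.02, -0.015, -7.95]

```text
time: 2.45
tool_pos: [0.4972, -0.0175, 0.2698]
tool_rot: [0.707, -0.007, 0.707, 0.007]
contact_force: [0.4, 0.4, 0.4]
gripper_width: 0.001
```

Run:
```python
from h import *
s=status.state(); M=rot(s); y=np.degrees(np.arctan2(M[1,1],M[0,1])); print(y,s['tool_pos'],s['joint_pos'],s['contact_force'],s['ft_torque'])
c=viewer.calibration("wrist"); im=viewer.grab_frame("wrist"); cv2.imwrite("pics/w1.png",im)
print(proj(c,[[.498,-.015,.152],s['tool_pos'],s['tool_pos']+M[:,0]*.017]),-cv2.Rodrigues(c['rvec'])[0].T@c['tvec'])
```

```text
91.0796656401514 [ 0.49724948 -0.01746022  0.26984939] [-1.84801514e-01 -2.71190491e-01  1.87613450e+00  2.81366936e-05
  1.53688742e+00 -1.77444253e+00] [0.35396287 0.35601991 0.37624286] [-0.00322534  0.02245991 -0.04962511]
[[325.08637837 202.32114331]
 [321.48902985 271.85938378]
 [321.69035874 255.40465907]] [ 0.4230265  -0.01793501  0.39333704]
```

View pics/w1.png

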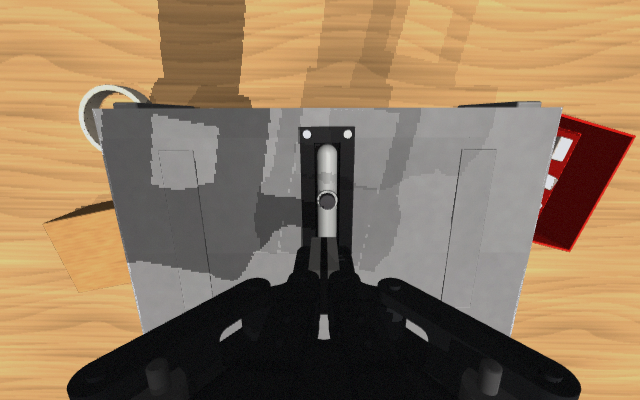

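Run:
```python
from h import *
s=status.state(); c=viewer.calibration("wrist")
print(ray(c,[(327.2,201)],.162),ray(c,[(304,131),(349.5,131)],.153),ray(c,[(327.3,148),(327.3,230)],.15))
p=ray(c,[(327.2,201)],.162)[0]; print(delta(s,[p[0],p[1],.27]))
```

```text
[[ 0.4937263  -0.01334993  0.162     ]] [[ 0.43646235 -0.03370343  0.153     ]
 [ 0.43573818  0.00383284  0.153     ]] [[ 0.45031366 -0.01411271  0.15      ]
 [ 0.525454   -0.01237099  0.15      ]]
[-0.00011012  0.00418344 -0.00344813]
```

Call:
drive_tool:
  plan:
    - [0.03, 0.0035, -0.0015, 0]
    - [0.06, 0.0035, -0.0015, 0]
    - [0.075, 0.0035, -0.0015, 0]
    - [0.082, 0.0035, -0.0015, 0]
    - [0.086, 0.0035, -0.0015, 0]
    - [0.086, 0.0035, -0.0015, 0]
    - [0.086, 0.0035, -0.0015, 0]
  fingers: 0

```text
time: 3.2
tool_pos: [0.4966, -0.0142, 0.1854]
tool_rot: [0.708, -0.007, 0.706, 0.007]
contact_force: [-0.7, 0.4, 0.1]
gripper_width: 0.002
```

Call:
drive_tool:
  plan:
    - [0.001, 0, 0, 0]
    - [0.002, 0, 0, 0]
    - [0.003, 0, 0, 0]
    - [0.004, 0, 0, 0]
    - [0.004, 0, 0, 0]

```text
time: 3.7
tool_pos: [0.4956, -0.014, 0.1798]
tool_rot: [0.707, -0.007, 0.707, 0.007]
contact_force: [0.0, -0.5, -0.3]
gripper_width: 0.003
```

Call:
drive_tool:
  plan:
    - [0.0005, 0, 0, 0]
    - [0.001, 0, 0, 0]
    - [0.0015, 0, 0, 0]
    - [0.002, 0, 0, 0]
    - [0.002, 0, 0, 0]

```text
time: 4.2
tool_pos: [0.4958, -0.014, 0.1784]
tool_rot: [0.707, -0.007, 0.707, 0.007]
contact_force: [-2.2, 0.1, 3.7]
gripper_width: -0.001
```

Call:
drive_tool:
  plan:
    - [0.0005, 0, 0, 0]
    - [0.001, 0, 0, 0]
    - [0.0015, 0, 0, 0]
    - [0.002, 0, 0, 0]
    - [0.002, 0, 0, 0]

```text
time: 4.7
tool_pos: [0.4958, -0.014, 0.176]
tool_rot: [0.707, -0.007, 0.707, 0.007]
contact_force: [-1.1, 0.4, 5.3]
gripper_width: 0.002
```

Call:
drive_tool:
  plan:
    - [0.0005, 0, 0, 0]
    - [0.001, 0, 0, 0]
    - [0.001, 0, 0, 0]

```text
time: 5.0
tool_pos: [0.4959, -0.014, 0.1757]
tool_rot: [0.707, -0.007, 0.707, 0.007]
contact_force: [-4.3, 0.1, 7.6]
gripper_width: 0.001
```

Call:
drive_tool:
  plan:
    - [0.0004, 0, 0, 0]
    - [0.0008, 0, 0, 0]
    - [0.0008, 0, 0, 0]

```text
time: 5.3
tool_pos: [0.4967, -0.0138, 0.1754]
tool_rot: [0.708, -0.007, 0.706, 0.007]
contact_force: [-0.8, 1.4, 11.2]
gripper_width: 0.001
```

Call:
drive_tool:
  plan:
    - [-0.003, 0, 0, 0]
    - [-0.006, 0, 0, 0]
    - [-0.01, 0, 0, 0]
    - [-0.01, 0, 0, 0]

```text
time: 5.7
tool_pos: [0.4971, -0.0139, 0.1859]
tool_rot: [0.708, -0.007, 0.706, 0.007]
contact_force: [-0.2, 2.1, 6.7]
gripper_width: 0.001
```

Released: the handle follows the finger with 6.7 N. I'll back off to clear and look.

Call:
drive_tool:
  plan:
    - [-0.006, 0, 0, 0]
    - [-0.012, 0, 0, 0]
    - [-0.018, 0, 0, 0]
    - [-0.025, 0, 0, 0]
    - [-0.045, 0, 0, 0]
    - [-0.07, 0, 0, 0]
    - [-0.085, 0, 0, 0]
    - [-0.085, 0, 0, 0]
    - [-0.085, 0, 0, 0]

```text
time: 6.6
tool_pos: [0.4954, -0.014, 0.2683]
tool_rot: [0.707, -0.007, 0.707, 0.007]
contact_force: [-0.4, -0.2, -0.2]
gripper_width: -0.002
```

Run:
```python
from h import *
s=status.state(); M=rot(s); y=np.degrees(np.arctan2(M[1,1],M[0,1])); print(y,s['tool_pos'],s['contact_force'],s['ft_torque'])
c=viewer.calibration("wrist"); im=viewer.grab_frame("wrist"); cv2.imwrite("pics/w2.png",im)
print(proj(c,[[.4957,-.014,.192],[.4957,-.014,.162]]))
```

```text
91.12900329702883 [ 0.49543578 -0.01403196  0.26833276] [-0.38309914 -0.17384469 -0.21127861] [ 0.01294137  0.00586267 -0.03676728]
[[322.17619493 218.10042935]
 [322.32125755 205.7920686 ]]
```

View pics/w2.png

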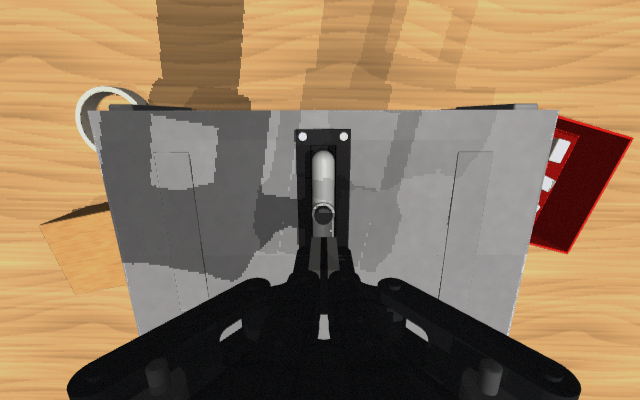

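Call:
drive_tool:
  plan:
    - [0.0, 0, 0, 0]
    - [0.0, 0, 0, 0]
    - [0.03, 0, 0, 0]
    - [0.06, 0, 0, 0]
    - [0.08, 0, 0, 0]
    - [0.09, 0, 0, 0]
    - [0.09, 0, 0, 0]
    - [0.09, 0, 0, 0]
  fingers: 0.045

```text
time: 7.45
tool_pos: [0.4962, -0.0141, 0.18]
tool_rot: [0.707, -0.007, 0.707, 0.007]
contact_force: [0.6, -0.4, -0.2]
gripper_width: 0.528
```

Call:
drive_tool:
  plan:
    - [0, 0, 0, 0]
    - [0, 0, 0, 0]
    - [0, 0, 0, 0]
    - [0, 0, 0, 0]
    - [0, 0, 0, 0]
    - [0, 0, 0, 0]
  fingers: 0.01

```text
time: 8.05
tool_pos: [0.4966, -0.0144, 0.1808]
tool_rot: [0.708, -0.007, 0.706, 0.007]
contact_force: [-0.4, -1.4, 5.4]
gripper_width: 0.193
```

```bash
cat > st.py <<'E'
from h import *
s=status.state(); M=rot(s); y=np.degrees(np.arctan2(M[1,1],M[0,1])); print(round(s['time'],2),'yaw',round(y,2),s['tool_pos'].round(4),s['contact_force'].round(1),s['ft_torque'].round(2),'w',round(s['gripper_width']*85.4,1))
E
python3 st.py
```

```text
8.05 yaw 91.13 [ 0.4966 -0.0144  0.1808] [-0.4 -1.4  5.4] [-0.27  0.08  0.03] w 16.4
```

Call:
drive_tool:
  plan:
    - [0, 0, 0, 0.3]
    - [0, 0, 0, 0.7]
    - [0, 0, 0, 1]
    - [0, 0, 0, 1]

```text
time: 8.45
tool_pos: [0.4966, -0.0144, 0.1808]
tool_rot: [0.707, 0.042, 0.705, -0.043]
contact_force: [-0.4, -0.5, 5.2]
gripper_width: 0.189
```

```bash
python3 st.py
```

```text
8.45 yaw 83.1 [ 0.4966 -0.0144  0.1808] [-0.4 -0.5  5.2] [-0.41  0.13  0.01] w 16.2
```

Call:
drive_tool:
  plan:
    - [0, 0, 0, 0.4]
    - [0, 0, 0, 0.8]
    - [0, 0, 0, 1.2]
    - [0, 0, 0, 1.6]
    - [0, 0, 0, 2]
    - [0, 0, 0, 2]

```text
time: 9.05
tool_pos: [0.4966, -0.0144, 0.1808]
tool_rot: [0.694, 0.14, 0.692, -0.141]
contact_force: [-1.1, -1.5, 6.0]
gripper_width: 0.187
```

```bash
python3 st.py;python3 - <<'E'
from h import *
im=viewer.grab_frame("wrist"); cv2.imwrite("pics/w3.png",im)
E
```

```text
9.05 yaw 67.08 [ 0.4966 -0.0144  0.1808] [-1.1 -1.5  6. ] [-0.29  0.12 -0.01] w 16.0
```

View pics/w3.png

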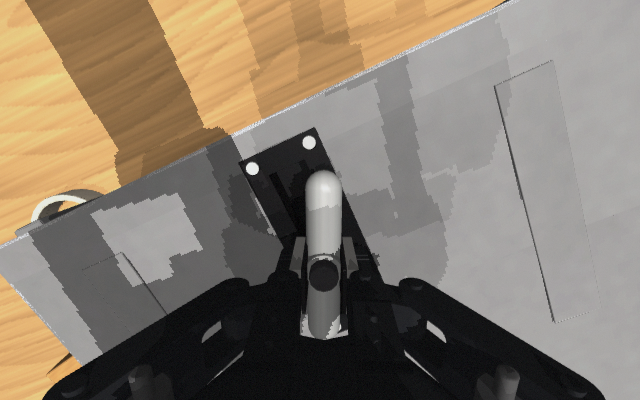

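Call:
drive_tool:
  plan:
    - [0, 0, 0, 0.4]
    - [0, 0, 0, 0.8]
    - [0, 0, 0, 1.2]
    - [0, 0, 0, 1.6]
    - [0, 0, 0, 2]
    - [0, 0, 0, 2]

```text
time: 9.7
tool_pos: [0.4966, -0.0145, 0.1808]
tool_rot: [0.668, 0.235, 0.666, -0.236]
contact_force: [-0.3, -2.4, 5.1]
gripper_width: 0.188
```

```bash
echo "print(s['joint_efforts'].round(3), s['joint_pos'][5].round(4))">>st.py; python3 st.py
```

```text
9.7 yaw 51.08 [ 0.4966 -0.0145  0.1808] [-0.3 -2.4  5.1] [-0.27  0.12 -0.06] w 16.1
[  0.949 -24.076 -32.947   0.515  -0.111   0.165] -1.07
```

Call:
drive_tool:
  plan:
    - [0, 0, 0, 0.1]
    - [0, 0, 0, 0.2]
    - [0, 0, 0, 0.25]

```text
time: 10.0
tool_pos: [0.4966, -0.0145, 0.1808]
tool_rot: [0.664, 0.247, 0.662, -0.247]
contact_force: [-1.3, -2.3, 4.9]
gripper_width: 0.187
```

```bash
python3 st.py
```

```text
10.0 yaw 49.14 [ 0.4966 -0.0145  0.1808] [-1.3 -2.3  4.9] [-0.3   0.13  0.23] w 16.0
[  0.737 -24.073 -32.945   0.548  -0.106   0.15 ] -1.036
```

Call:
drive_tool:
  plan:
    - [0, 0, 0, 0.13]
    - [0, 0, 0, 0.25]
    - [0, 0, 0, 0.38]
    - [0, 0, 0, 0.38]

```text
time: 10.4
tool_pos: [0.4966, -0.0145, 0.1807]
tool_rot: [0.657, 0.264, 0.655, -0.265]
contact_force: [-1.7, -2.5, 4.8]
gripper_width: 0.19
```

```bash
python3 st.py
```

```text
10.4 yaw 46.08 [ 0.4966 -0.0145  0.1807] [-1.7 -2.5  4.8] [-0.27  0.1   0.06] w 16.2
[  0.853 -24.086 -32.947   0.547  -0.119   0.123] -0.9828
```

Call:
drive_tool:
  plan:
    - [0, 0, 0, 0.13]
    - [0, 0, 0, 0.25]

```text
time: 10.6
tool_pos: [0.4966, -0.0145, 0.1808]
tool_rot: [0.652, 0.276, 0.65, -0.276]
contact_force: [-1.2, -1.6, 5.5]
gripper_width: 0.19
```

```bash
python3 st.py
```

```text
10.6 yaw 44.08 [ 0.4966 -0.0145  0.1808] [-1.2 -1.6  5.5] [-0.36  0.16  0.17] w 16.2
[  0.754 -24.073 -32.953   0.552  -0.108   0.048] -0.9477
```

Call:
drive_tool:
  plan:
    - [0, 0, 0, 0.13]
    - [0, 0, 0, 0.25]

```text
time: 10.8
tool_pos: [0.4966, -0.0145, 0.1808]
tool_rot: [0.647, 0.287, 0.645, -0.287]
contact_force: [-0.6, -1.6, 5.2]
gripper_width: 0.19
```

```bash
python3 st.py
```

```text
10.8 yaw 42.08 [ 0.4966 -0.0145  0.1808] [-0.6 -1.6  5.2] [-0.25  0.1   0.2 ] w 16.3
[  0.74  -24.088 -32.95    0.575  -0.122   0.051] -0.9128
```

Call:
drive_tool:
  plan:
    - [0, 0, 0, 0.13]
    - [0, 0, 0, 0.25]

```text
time: 11.0
tool_pos: [0.4966, -0.0145, 0.1808]
tool_rot: [0.642, 0.298, 0.64, -0.298]
contact_force: [-0.9, -1.9, 4.8]
gripper_width: 0.189
```

```bash
python3 st.py
```

```text
11.0 yaw 40.08 [ 0.4966 -0.0145  0.1808] [-0.9 -1.9  4.8] [-0.35  0.11  0.21] w 16.1
[  0.75  -24.084 -32.954   0.567  -0.117   0.051] -0.8779
```

Call:
drive_tool:
  plan:
    - [0, 0, 0, 0.13]
    - [0, 0, 0, 0.25]

```text
time: 11.2
tool_pos: [0.4965, -0.0145, 0.1807]
tool_rot: [0.637, 0.309, 0.635, -0.309]
contact_force: [0.3, -1.3, 6.0]
gripper_width: 0.189
```

```bash
python3 st.py
```

```text
11.2 yaw 38.11 [ 0.4965 -0.0145  0.1807] [ 0.3 -1.3  6. ] [-0.4   0.19  0.45] w 16.2
[  0.522 -24.089 -33.017   0.626  -0.156   0.306] -0.8435
```

Call:
drive_tool:
  plan:
    - [0, 0, 0, 0]

```text
time: 11.3
tool_pos: [0.4966, -0.0145, 0.1808]
tool_rot: [0.637, 0.309, 0.635, -0.309]
contact_force: [-1.3, -2.6, 5.7]
gripper_width: 0.186
```

```bash
python3 st.py
```

```text
11.3 yaw 38.13 [ 0.4966 -0.0145  0.1808] [-1.3 -2.6  5.7] [-0.37  0.2   0.3 ] w 15.9
[  0.669 -24.09  -33.      0.606  -0.141   0.358] -0.8438
```

Call:
drive_tool:
  plan:
    - [0, 0, 0, -0.03]
    - [-0.001, 0, 0, -0.03]
    - [-0.0025, 0, 0, -0.03]
    - [-0.004, 0.0004, 0.0003, -0.03]
    - [-0.004, 0.0004, 0.0003, -0.03]

```text
time: 11.8
tool_pos: [0.4966, -0.0145, 0.1821]
tool_rot: [0.637, 0.308, 0.636, -0.308]
contact_force: [5.9, -3.2, -4.6]
gripper_width: 0.188
```

```bash
python3 st.py
```

```text
11.8 yaw 38.34 [ 0.4966 -0.0145  0.1821] [ 5.9 -3.2 -4.6] [-0.54 -0.78  0.27] w 16.1
[  1.396 -28.7   -35.932   0.761   1.438   0.253] -0.8475
```

Call:
drive_tool:
  plan:
    - [-0.002, 0.0002, 0.0002, 0]
    - [-0.004, 0.0004, 0.0003, 0]
    - [-0.006, 0.0007, 0.0005, 0]
    - [-0.006, 0.0007, 0.0005, 0]

```text
time: 12.2
tool_pos: [0.4972, -0.0145, 0.1874]
tool_rot: [0.637, 0.308, 0.636, -0.308]
contact_force: [8.5, -2.7, -6.8]
gripper_width: 0.187
```

```bash
python3 st.py
```

```text
12.2 yaw 38.34 [ 0.4972 -0.0145  0.1874] [ 8.5 -2.7 -6.8] [-0.78 -0.58  0.27] w 16.0
[  1.458 -30.037 -36.815   0.869   1.593   0.244] -0.8471
```

Call:
drive_tool:
  plan:
    - [-0.006, 0.0016, 0.0012, 0]
    - [-0.011, 0.0028, 0.0021, 0]
    - [-0.0165, 0.0036, 0.0027, 0.02]
    - [-0.022, 0.0046, 0.0034, 0.03]
    - [-0.028, 0.006, 0.0045, 0.05]
    - [-0.0335, 0.0075, 0.0056, 0.07]
    - [-0.039, 0.009, 0.0067, 0.09]
    - [-0.044, 0.0104, 0.0078, 0.1]
    - [-0.0495, 0.012, 0.009, 0.12]
    - [-0.055, 0.0136, 0.0102, 0.14]
    - [-0.06, 0.0154, 0.0115, 0.16]
    - [-0.06, 0.0154, 0.0115, 0.16]

```text
time: 13.4
tool_pos: [0.5168, -0.0131, 0.2498]
tool_rot: [0.633, 0.316, 0.633, -0.315]
contact_force: [1.3, -0.2, 1.3]
gripper_width: 0.114
```

```bash
python3 st.py
```

```text
13.4 yaw 37.05 [ 0.5168 -0.0131  0.2498] [ 1.3 -0.2  1.3] [ 0.06 -0.04  0.03] w 9.7
[-1.1400e-01 -2.7718e+01 -3.6930e+01 -1.0000e-03  4.3000e-02  1.8000e-02] -0.8166
```

Run:
```python
from h import *
a=viewer.grab_frame("side"); w=viewer.grab_frame("wrist")
cv2.imwrite("pics/c4.png",np.hstack([cv2.resize(a[60:300,150:450],(450,360)),cv2.resize(w,(340,360))[:, :]]))
cv2.imwrite("pics/side4.png",a)
```

```text
(no output)
```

View pics/c4.png

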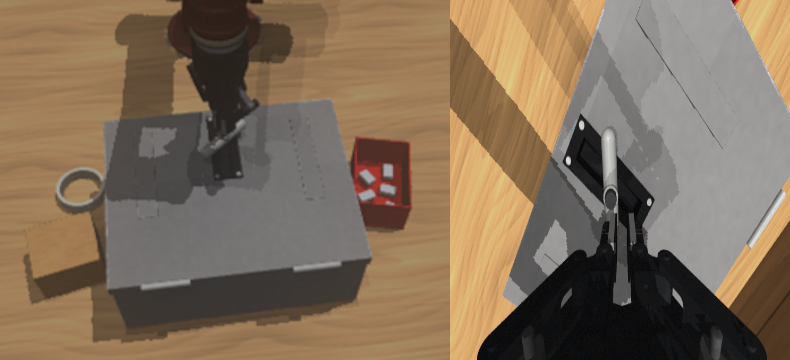

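Run:
```python
from h import *
c=viewer.calibration("side")
h=np.radians(1.3); ex=np.array([np.cos(h),np.sin(h),0]); ey=np.array([-np.sin(h),np.cos(h),0]); ez=np.array([0,0,1])
H=np.array([.4965,-.0142,.148])+.226*ex
def pt(x,y,z,t): # lid frame from hinge
    return H+ex*(x*np.cos(t)+z*np.sin(t))+ey*y+ez*(-x*np.sin(t)+z*np.cos(t))
for t in np.arange(0,.4,.04):
    print(round(t,2),proj(c,[pt(-.304,-.193,.002,t),pt(-.304,.193,.002,t)]).round(0).tolist(), pt(-.226,0,.026,t).round(4))
im=cv2.imread("pics/side4.png"); cv2.imwrite("pics/s4c.png",cv2.resize(im[100:200,200:400],(800,400),interpolation=cv2.INTER_NEAREST))
```

```text
0.0 [[221.0, 146.0], [369.0, 131.0]] [ 0.4965 -0.0142  0.174 ]
0.04 [[220.0, 143.0], [370.0, 128.0]] [ 0.4977 -0.0142  0.183 ]
0.08 [[219.0, 140.0], [370.0, 124.0]] [ 0.4993 -0.0141  0.192 ]
0.12 [[218.0, 137.0], [371.0, 121.0]] [ 0.5012 -0.0141  0.2009]
0.16 [[217.0, 134.0], [371.0, 118.0]] [ 0.5035 -0.014   0.2097]
0.2 [[216.0, 131.0], [372.0, 116.0]] [ 0.5062 -0.014   0.2184]
0.24 [[215.0, 129.0], [373.0, 113.0]] [ 0.5092 -0.0139  0.227 ]
0.28 [[214.0, 126.0], [374.0, 110.0]] [ 0.5125 -0.0138  0.2354]
0.32 [[213.0, 124.0], [375.0, 108.0]] [ 0.5161 -0.0138  0.2438]
0.36 [[212.0, 121.0], [376.0, 105.0]] [ 0.5201 -0.0137  0.2519]
```

View pics/s4c.png

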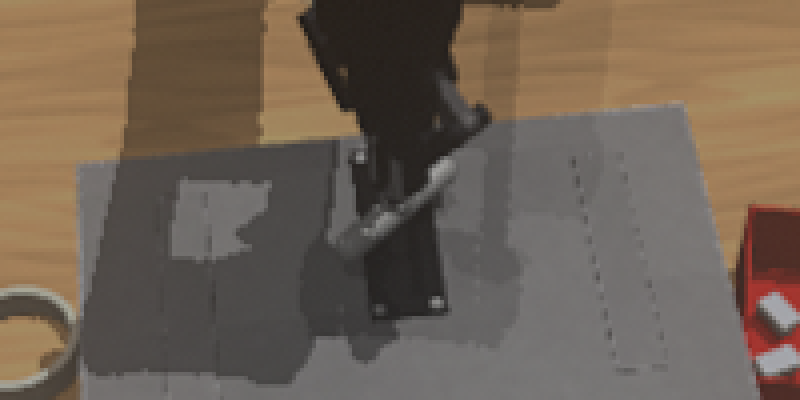

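Call:
drive_tool:
  plan:
    - [0, -0.008, -0.005, 0]
    - [0, -0.015, -0.01, 0]
    - [0.0, -0.015, -0.01, 0]
    - [0.015, -0.015, -0.01, 0]
    - [0.03, -0.015, -0.01, 0]
    - [0.045, -0.015, -0.01, 0]
    - [0.053, -0.015, -0.01, 0]
    - [0.058, -0.015, -0.01, 0]
    - [0.058, -0.015, -0.01, 0]
    - [0.058, -0.015, -0.01, 0]
  fingers: 0.045

```text
time: 14.5
tool_pos: [0.4986, -0.0145, 0.1915]
tool_rot: [0.633, 0.315, 0.633, -0.315]
contact_force: [0.8, -1.2, 0.1]
gripper_width: 0.525
```

```bash
python3 st.py
python3 - <<'E'
from h import *
w=viewer.grab_frame("wrist"); cv2.imwrite("pics/w5.png",w)
E
```

```text
14.5 yaw 37.05 [ 0.4986 -0.0145  0.1915] [ 0.8 -1.2  0.1] [ 0.01 -0.03 -0.01] w 44.9
[ 1.0000e-03 -2.6297e+01 -3.5585e+01 -0.0000e+00  9.0000e-03 -0.0000e+00] -0.8251
```

View pics/w5.png

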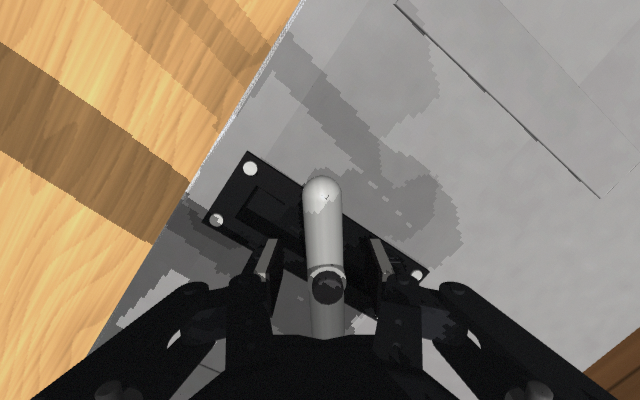

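Call:
drive_tool:
  plan:
    - [0, 0, 0, 0]
    - [0, 0, 0, 0]
    - [0, 0, 0, 0]
    - [0, 0, 0, 0]
    - [0, 0, 0, 0]
    - [0, 0, 0, 0]
  fingers: 0.005

```text
time: 15.15
tool_pos: [0.4991, -0.0141, 0.1918]
tool_rot: [0.634, 0.316, 0.632, -0.314]
contact_force: [4.3, 1.5, -0.1]
gripper_width: 0.196
```

```bash
python3 st.py
```

```text
15.15 yaw 37.09 [ 0.4991 -0.0141  0.1918] [ 4.3  1.5 -0.1] [ 0.41 -0.64  0.28] w 16.8
[ -1.746 -26.798 -34.497  -0.74    0.911   0.27 ] -0.8255
```

Call:
drive_tool:
  plan:
    - [-0.002, 0.001, 0.0007, 0]
    - [-0.004, 0.0014, 0.001, 0]
    - [-0.006, 0.002, 0.0015, 0]
    - [-0.009, 0.0025, 0.0018, 0]
    - [-0.009, 0.0025, 0.0018, 0]

```text
time: 15.65
tool_pos: [0.5005, -0.0141, 0.1984]
tool_rot: [0.632, 0.315, 0.634, -0.315]
contact_force: [6.0, 3.5, -7.5]
gripper_width: 0.19
```

```bash
python3 st.py
```

```text
15.65 yaw 37.07 [ 0.5005 -0.0141  0.1984] [ 6.   3.5 -7.5] [ 0.08 -0.09  0.28] w 16.2
[ -1.552 -30.733 -38.869  -0.516   0.686   0.269] -0.8241
```

Call:
drive_tool:
  plan:
    - [-0.002, 0.001, 0.0007, 0]
    - [-0.004, 0.0016, 0.0012, 0]
    - [-0.006, 0.0022, 0.0016, 0]
    - [-0.009, 0.003, 0.0022, 0]
    - [-0.009, 0.003, 0.0022, 0]

```text
time: 16.15
tool_pos: [0.5033, -0.014, 0.2089]
tool_rot: [0.631, 0.314, 0.635, -0.316]
contact_force: [-7.1, 2.7, -5.2]
gripper_width: 0.189
```

```bash
python3 st.py
python3 - <<'E'
from h import *
a=viewer.grab_frame("side"); cv2.imwrite("pics/s6c.png",cv2.resize(a[100:200,200:400],(800,400),interpolation=cv2.INTER_NEAREST))
E
```

```text
16.15 yaw 37.07 [ 0.5033 -0.014   0.2089] [-7.1  2.7 -5.2] [0.42 1.59 0.36] w 16.2
[ -1.689 -30.442 -43.534  -0.189  -2.474   0.333] -0.8227
```

View pics/s6c.png

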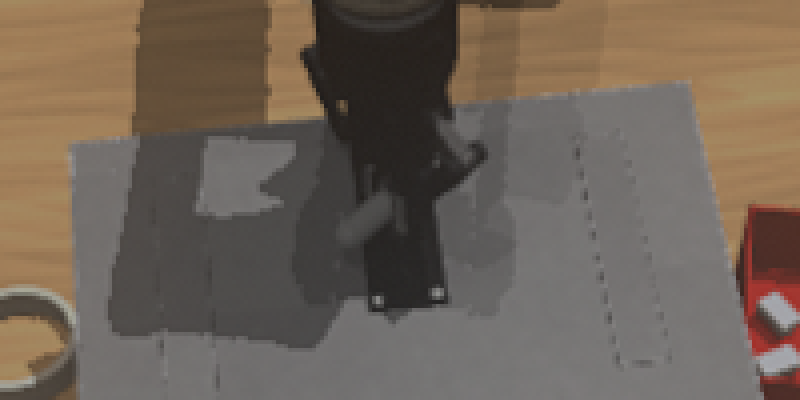

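Call:
drive_tool:
  plan:
    - [0, 0, 0, 0]
    - [0, 0, 0, 0]
    - [0, 0, 0, 0]
    - [0.002, -0.001, -0.001, 0]
    - [0.004, -0.001, -0.001, 0]
    - [0.004, -0.001, -0.001, 0]
  fingers: 0.032

```text
time: 16.8
tool_pos: [0.5039, -0.0143, 0.2052]
tool_rot: [0.633, 0.315, 0.633, -0.315]
contact_force: [0.4, -0.5, 1.1]
gripper_width: 0.374
```

```bash
python3 st.py
```

```text
16.8 yaw 37.04 [ 0.5039 -0.0143  0.2052] [ 0.4 -0.5  1.1] [-0.05 -0.07  0.02] w 31.9
[ 9.5000e-02 -2.6964e+01 -3.5918e+01  4.9000e-02  1.5000e-01  1.3000e-02] -0.8225
```

Call:
drive_tool:
  plan:
    - [0, 0, 0, 0]
    - [0, 0, 0, 0]
    - [0, 0, 0, 0]
    - [0, 0, 0, 0]
    - [0, 0, 0, 0]
  fingers: 0

```text
time: 17.3
tool_pos: [0.5033, -0.0144, 0.205]
tool_rot: [0.633, 0.315, 0.633, -0.316]
contact_force: [-3.4, -2.5, 1.1]
gripper_width: 0.198
```

```bash
python3 st.py
```

```text
17.3 yaw 37.07 [ 0.5033 -0.0144  0.205 ] [-3.4 -2.5  1.1] [-0.55  0.69  0.33] w 16.9
[  0.931 -26.828 -37.053   0.973  -0.816   0.323] -0.8228
```

Call:
drive_tool:
  plan:
    - [-0.003, 0.0002, 0.0002, -0.05]
    - [-0.006, 0.0008, 0.0006, -0.08]
    - [-0.009, 0.0015, 0.0011, -0.08]
    - [-0.012, 0.0022, 0.0016, -0.08]
    - [-0.015, 0.0029, 0.0022, -0.08]
    - [-0.018, 0.0036, 0.0027, -0.08]
    - [-0.018, 0.0036, 0.0027, -0.08]

```text
time: 18.0
tool_pos: [0.5065, -0.0157, 0.2243]
tool_rot: [0.633, 0.309, 0.636, -0.314]
contact_force: [-17.7, -13.1, 8.2]
gripper_width: 0.188
```

```bash
python3 st.py
cat > th.py <<'E'
from h import *
c=viewer.calibration("side"); a=viewer.grab_frame("side").astype(float)
h=np.radians(1.3); ex=np.array([np.cos(h),np.sin(h),0]); ey=np.array([-np.sin(h),np.cos(h),0]); ez=np.array([0,0,1])
H=np.array([.4965,-.0142,.148])+.226*ex
def pt(x,y,z,t): return H+ex*(x*np.cos(t)+z*np.sin(t))+ey*y+ez*(-x*np.sin(t)+z*np.cos(t))
# lid front edge = strongest wood->grey (saturation) drop along column; rows -> angle
sat=a.max(2)-a.min(2)
for y in (.17,.13,.1,-.17,-.14,-.11):
    ts=np.arange(-.02,.5,.005); P=np.array([proj(c,[pt(-.304,y,.002,t)])[0] for t in ts])
    k=int(round(P[len(P)//3,0])); col=cv2.GaussianBlur(sat[:,k-1:k+2].mean(1).reshape(-1,1),(1,5),0).ravel()
    r=np.arange(100,150); g=col[r-2]-col[r+2]; e=r[g.argmax()]
    print(y,e,round(g.max()),'theta',np.interp(-e,-P[:,1],ts).round(3))
E
python3 th.py
```

```text
18.0 yaw 37.68 [ 0.5065 -0.0157  0.2243] [-17.7 -13.1   8.2] [-1.97  2.1   0.24] w 16.1
[  4.048 -26.048 -38.598   3.087  -2.469   0.163] -0.8322
0.17 119 59 theta 0.164
0.13 121 59 theta 0.158
0.1 122 59 theta 0.161
-0.17 133 61 theta 0.161
-0.14 132 30 theta 0.158
-0.11 131 32 theta 0.154
```

Call:
drive_tool:
  plan:
    - [0, 0, 0, 0]
    - [0, 0, 0, 0]
    - [0, 0, 0, 0]
    - [0, 0, 0, 0]
  fingers: 0.032

```text
time: 18.45
tool_pos: [0.5088, -0.0139, 0.224]
tool_rot: [0.635, 0.312, 0.634, -0.311]
contact_force: [-0.4, -0.2, -0.2]
gripper_width: 0.374
```

```bash
python3 st.py; python3 th.py | head -3;python3 -c "
from h import *
print(delta(status.state(),[.5035,-.014,.2125]))"
```

```text
18.45 yaw 37.7 [ 0.5088 -0.0139  0.224 ] [-0.4 -0.2 -0.2] [ 0.02 -0.04 -0.03] w 31.9
[-2.6000e-02 -2.7471e+01 -3.6854e+01  9.0000e-03 -8.0000e-03  1.0000e-03] -0.8321
0.17 120 60 theta 0.15
0.13 122 57 theta 0.145
0.1 123 58 theta 0.147
[ 0.01131298 -0.00417767 -0.00307504]
```

Call:
drive_tool:
  plan:
    - [0.004, -0.0045, -0.0033, 0]
    - [0.009, -0.0045, -0.0033, 0]
    - [0.0135, -0.0045, -0.0033, 0]
    - [0.0135, -0.0045, -0.0033, 0]

```text
time: 18.9
tool_pos: [0.5021, -0.0142, 0.2085]
tool_rot: [0.634, 0.312, 0.635, -0.312]
contact_force: [-0.1, 0.2, -0.6]
gripper_width: 0.374
```

Call:
drive_tool:
  plan:
    - [0, 0, 0, 0]
    - [0, 0, 0, 0]
    - [0, 0, 0, 0]
  fingers: 0.02

```text
time: 19.2
tool_pos: [0.503, -0.0139, 0.2097]
tool_rot: [0.635, 0.312, 0.635, -0.311]
contact_force: [3.3, 2.7, -2.0]
gripper_width: 0.236
```

```bash
python3 st.py
```

```text
19.2 yaw 37.7 [ 0.503  -0.0139  0.2097] [ 3.3  2.7 -2. ] [ 0.33 -0.35  0.02] w 20.1
[-1.3270e+00 -2.8029e+01 -3.6774e+01 -7.3100e-01  5.8600e-01  8.0000e-03] -0.8343
```

Call:
drive_tool:
  plan:
    - [0, 0.0016, 0.0012, 0]
    - [-0.002, 0.0032, 0.0024, 0]
    - [-0.005, 0.0045, 0.0033, 0]
    - [-0.008, 0.0055, 0.004, 0]
    - [-0.008, 0.0055, 0.004, 0]

```text
time: 19.7
tool_pos: [0.507, -0.0152, 0.2162]
tool_rot: [0.632, 0.31, 0.637, -0.314]
contact_force: [-7.7, -2.7, -1.0]
gripper_width: 0.235
```

```bash
python3 st.py; python3 th.py | head -3
```

```text
19.7 yaw 37.67 [ 0.507  -0.0152  0.2162] [-7.7 -2.7 -1. ] [-0.54  1.24 -0.02] w 20.1
[  1.988 -28.441 -40.627   1.304  -1.8     0.042] -0.8317
0.17 119 61 theta 0.164
0.13 121 56 theta 0.158
0.1 122 58 theta 0.161
```

Call:
drive_tool:
  plan:
    - [-0.002, 0.001, 0.0008, 0]
    - [-0.004, 0.002, 0.0015, 0]
    - [-0.006, 0.003, 0.0022, 0]
    - [-0.008, 0.004, 0.003, 0]
    - [-0.01, 0.005, 0.0037, 0]
    - [-0.01, 0.005, 0.0037, 0]

```text
time: 20.35
tool_pos: [0.5105, -0.0153, 0.2253]
tool_rot: [0.63, 0.308, 0.64, -0.316]
contact_force: [-18.3, -5.0, 0.9]
gripper_width: 0.236
```

```bash
python3 st.py; python3 th.py | head -3
```

```text
20.35 yaw 37.66 [ 0.5105 -0.0153  0.2253] [-18.3  -5.    0.9] [-0.78  2.93 -0.03] w 20.1
[ 2.7860e+00 -2.7567e+01 -4.3250e+01  2.0500e+00 -4.4250e+00  2.0000e-02] -0.8292
0.17 116 59 theta 0.206
0.13 118 54 theta 0.2
0.1 119 55 theta 0.203
```

Call:
drive_tool:
  plan:
    - [-0.002, 0.001, 0.0008, 0]
    - [-0.004, 0.002, 0.0015, 0]
    - [-0.006, 0.003, 0.0022, 0]
    - [-0.008, 0.004, 0.003, 0]
    - [-0.01, 0.005, 0.0037, 0]
    - [-0.012, 0.006, 0.0045, 0]
    - [-0.012, 0.006, 0.0045, 0]

```text
time: 21.1
tool_pos: [0.516, -0.0159, 0.2373]
tool_rot: [0.628, 0.307, 0.641, -0.317]
contact_force: [-27.4, -7.4, 6.6]
gripper_width: 0.232
```

```bash
python3 st.py; python3 th.py | head -3
```

```text
21.1 yaw 37.63 [ 0.516  -0.0159  0.2373] [-27.4  -7.4   6.6] [-1.07  4.34  0.01] w 19.8
[ 4.1850e+00 -2.5877e+01 -4.4344e+01  3.0870e+00 -6.7620e+00 -3.0000e-03] -0.8265
0.17 112 56 theta 0.265
0.13 114 56 theta 0.259
0.1 115 55 theta 0.262
```

Call:
drive_tool:
  plan:
    - [-0.004, 0.0005, 0.0004, 0]
    - [-0.007, 0.0013, 0.001, 0]
    - [-0.01, 0.0022, 0.0016, 0]
    - [-0.013, 0.003, 0.0022, 0]
    - [-0.015, 0.004, 0.003, 0]
    - [-0.015, 0.004, 0.003, 0]

```text
time: 21.75
tool_pos: [0.5232, -0.0163, 0.2534]
tool_rot: [0.63, 0.308, 0.639, -0.317]
contact_force: [-19.6, -8.0, 5.1]
gripper_width: 0.231
```

```bash
python3 st.py; python3 th.py | head -3
```

```text
21.75 yaw 37.61 [ 0.5232 -0.0163  0.2534] [-19.6  -8.    5.1] [-1.4   3.32  0.04] w 19.8
[  4.725 -26.77  -41.952   3.089  -4.82    0.044] -0.8249
0.17 108 59 theta 0.328
0.13 109 52 theta 0.338
0.1 111 54 theta 0.326
```

Call:
drive_tool:
  plan:
    - [-0.003, 0.001, 0.0007, 0]
    - [-0.006, 0.002, 0.0015, 0]
    - [-0.008, 0.003, 0.0022, 0]
    - [-0.008, 0.003, 0.0022, 0]

```text
time: 22.2
tool_pos: [0.5272, -0.0162, 0.2616]
tool_rot: [0.63, 0.308, 0.639, -0.316]
contact_force: [-17.5, -6.4, 4.2]
gripper_width: 0.239
```

```bash
python3 st.py; python3 th.py | head -3
```

```text
22.2 yaw 37.61 [ 0.5272 -0.0162  0.2616] [-17.5  -6.4   4.2] [-1.36  3.3   0.07] w 20.4
[  4.433 -27.067 -41.757   2.948  -4.694   0.047] -0.8236
0.17 106 60 theta 0.361
0.13 107 53 theta 0.372
0.1 108 53 theta 0.376
```

Call:
drive_tool:
  plan:
    - [-0.001, -0.001, -0.0007, 0]
    - [-0.003, -0.002, -0.0015, 0]
    - [-0.006, -0.003, -0.0022, 0]
    - [-0.015, -0.003, -0.0022, 0]
    - [-0.03, -0.003, -0.0022, 0]
    - [-0.06, -0.003, -0.0022, 0]
    - [-0.1, -0.003, -0.0022, 0]
    - [-0.1, -0.003, -0.0022, 0]
    - [-0.1, -0.003, -0.0022, 0]
  fingers: 0.034

```text
time: 23.15
tool_pos: [0.529, -0.0138, 0.3657]
tool_rot: [0.636, 0.312, 0.633, -0.311]
contact_force: [0.1, -0.1, -0.4]
gripper_width: 0.399
```

```bash
python3 st.py; python3 th.py
python3 - <<'E'
from h import *
a=viewer.grab_frame("side"); w=viewer.grab_frame("wrist")
cv2.imwrite("pics/f.png",np.hstack([cv2.resize(a[60:300,150:450],(400,320)),cv2.resize(w,(400,320))]))
E
```

```text
23.15 yaw 37.7 [ 0.529  -0.0138  0.3657] [ 0.1 -0.1 -0.4] [ 0.01  0.04 -0.01] w 34.1
[ 2.2000e-02 -2.9903e+01 -3.9891e+01  0.0000e+00 -5.0000e-03  0.0000e+00] -0.8248
0.17 106 60 theta 0.361
0.13 107 52 theta 0.372
0.1 108 53 theta 0.376
-0.17 119 56 theta 0.385
-0.14 118 33 theta 0.379
-0.11 117 32 theta 0.374
```

View pics/f.png

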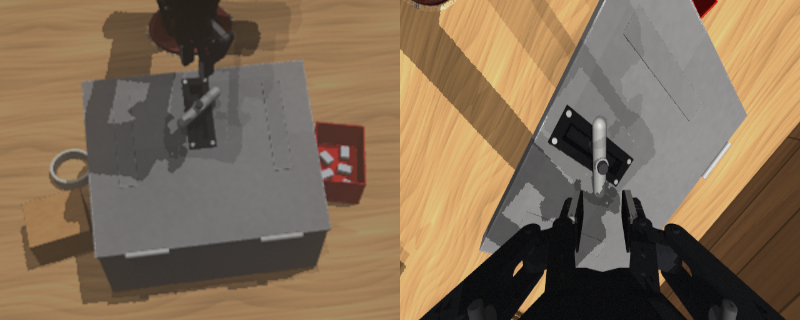

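```bash
python3 -c "
from plant import manip
print(manip.job_done())"
```

```text
the job is handed in; nothing more can be done
None
```

The chest is open and the job is handed in at about 23 s, though no verdict was reported.

- **Button:** I pressed it with at most about 11 N in the readings, against the 25 N limit. The handle popped out and followed the finger.
- **Handle:** I gripped the bar and turned it clockwise, in 2° steps from about 42° on. At about 53° (0.92 rad) the turning moment rose from a steady 0.2 to 0.45 N m. I took that as the stop and eased off slightly.
- **Lid:** The gripped lift did not go as planned. The bar slid out of the pads, completely on the first lift and by several millimetres on each of two regrips, stalling the lid at about 0.15 rad. I finished by straddling the bar and pushing it up and back with the front finger, at up to about 29 N.

**Last checks, after moving clear:**
- The side camera put the lid at 0.36–0.385 rad, a front edge raised about 11 cm. It read the same before and after I let go.
- The handle was out and turned in the pictures.
- The tool's contact force was about zero.
- The bin, carton and tape roll looked where they were at the start. I judged that by eye and did not measure it.
- The lock flange also looked square to the lid. I had no direct reading of its twist; the turning-moment readings during the job stayed at or below 0.45 N m.

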